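# Latch the lid of the blue-lidded food tub

### The job

One of the two white food tubs, the one with the blue lid, still has its toggle latch open and its lid standing up on the seal. First swing its steel hook over the keeper bar on the lid, then press the red lever down flat so that the lid is pulled tight and stays so. Do not push against the green-lidded tub, which is already latched.

Things in the scene. Friction and masses are not known exactly. Their poses are not given: they have to be found in the camera images.
- open_tub: White food tub with a blue lid, fixed; 212 x 140 mm. Origin: on the worktop below the lever's pivot, on the mid line. x points from the latch to the lid's hinge (away from the robot at yaw 0), z up. Front shoulder: x -67 to 37 mm, top z 45 mm, carries the latch. Box and lid: x 33 to 145 mm, lid top z 69 mm when tight. Lever pivot: a y line at x 0, z 66 mm. Symmetrical about y = 0.
- lid (a joint): Angle (rad) of the blue lid about its hinge (x 145, z 62 mm in the tub frame). A springy seal holds it up at 0.07, its highest, with the keeper about 6 mm up; 0 is tight. Pushed down, it springs up again unless latched.
- lever (a joint): Angle a (rad) of the red lever: it points along (-cos a, 0, sin a) in the tub frame; 0 = flat (end stop), starts at 0.9 to 1.1, upper stop 1.15. Stays where it is left; pressing it flat takes under 8 N at the pad, and over centre it stays shut. The lever is a plate 36 mm wide, 5 mm thick, reaching 93 mm from its pivot, with a round bead rising 4 mm along its free end.
- lever_pad (a point): Middle of the red lever's upper face (the face to press), 72 mm from the lever's pivot. Its z axis is square to the face, outward; its x axis points along the lever to the pivot.
- hook_pivot (a point): Pivot of the steel hook, on the lever 28 mm from the lever's own pivot; the hook swings about the tub's y direction. At the start the hook stands 65 to 83 degrees above level, claw up, held by friction; tipped forward (to the tub's +x) below about 55 degrees it falls onto the keeper by its own weight, with 4 mm or more of slack while the lever is raised, so it needs no aiming.
- claw (a point): Mouth of the claw at the hook's far end, 93 mm from hook_pivot; hooked, the keeper bar lies in it. The hook is a steel plate 40 mm wide. Its outer face, the one to push, lies 7 mm beyond the line hook_pivot to claw (standing: on the side of the lever and the tub's -x; lying: on top), from 44 to 101 mm along from the pivot; the lip at its end reaches 7 mm to the other side of the line.
- keeper (a point): Centre of the keeper, a steel bar 8 mm thick and 56 mm long (along y) on the front of the blue lid; z about 85 mm with the lid up, 79 mm tight.
- shut_tub: The same kind of tub with a green lid, already latched, its red lever flat, no moving parts; fixed to the worktop. Same frame and sizes as open_tub. Leave alone.

How it is judged:
By the outcome, as a careful person would: the job done as asked, in the order asked, and still so for the second after the job is handed in, with the robot touching nothing.
It also fails if it takes over 32 s, if anything falls off the work surface, if the arm or the gripper's body presses on something with over 40 N, if the wrist force passes 120 N, or if a joint passes its speed limit or range.

### The arm

A 6-joint arm with a two-finger parallel gripper is mounted at the origin on a cart in front of the work surface, level with it; the furniture and walls round the work are solid. World frame = base frame: x ahead of the robot, y to its left, z up, the work surface at z = 0. Lengths are in m, angles in degrees, forces in N, time in s.
With the tool pointing down it reaches from about 0.35 to 0.875 m from the base axis. Payload 4.2 kg.
Tool frame: the origin (TCP) lies midway between the tips of the shut fingers; the grasp point (between the pads) lies r.grasp_offset behind it (r.grasp_offset is the distance from the TCP to the grasp point, in m); z points along the fingers, y is the direction in which the jaws open and shut (so a half turn about z gives the same grasp; the last joint's range is limited). The gripper opens to 87 mm and grips with 3 to 60 N. Pads are 19 mm wide; open, the fingers measure 117 mm over their backs; the gripper's body (75 mm by 190 mm) begins 51 mm behind the grasp point.
Start: joints at [-52.449, 22.042, 0.453, 0, -68.411, -14.817], TCP at [0.242, -0.576, 0.223] pointing down, gripper open.
Joint ranges: [-179.83, 179.83], [-69.29, 118.12], [-61.27, 80.66], [-181.25, 117.63], [-171.15, -9.14], [-177.46, 177.46]. Speed limits (degrees/s): [159.86, 159.86, 180, 180, 180, 180].

### API

Orientations are given as a 3x3 rotation matrix whose columns are the frame's x, y, z axes.
In Python, from station import sense, optics, r gives the robot as it stands. The module is installed in compiled form; this text tells all that it offers.
- The arm moves only by the tool servo_tool, never from a script. Its argument "deltas" is a list of rows, each an object with "slide": the shift along the tool's x, y, z in units of 25 mm (1.0 is 25 mm), a list of three; "spin": the turn about the tool's z in units of 8 degrees (1.0 is 8 degrees). A call has 1 to 10 rows; each row shifts and turns the pose as measured when the row begins, along the tool's axes as they then stand; what a row does not reach is not made up. A row lasts 1/10 s, in which the tool goes at most 50 mm and 8.59 degrees, less where a joint would pass 70% of its speed; a pose out of reach is approached as far as the arm can. A call is refused whole if a number of a shift passes 1 or a number of a turn 1, either way. A call with a gripper value outside its range is refused whole. "gripper" is the closure in counts, from 0 (fully open) to 255 (shut), set as the call begins (left out, the last holds). The fingers move at their own pace and stop on an object; the grip force is fixed at half the most. Time passes only in rows, so rows that do not move let the fingers close. It gives the time, the measured TCP pose, the force and the opening at its end, in the units of the state.
- sense(): the state, without advancing time (a new reading comes with each control period).
- optics.capture(name): name is "scene" or "top" or "wrist"; returns a dict with "frame" (384x512x3 uint8, red, green, blue), "camera_matrix" (3x3 intrinsics, pixels), "eye" and "rotation" of the camera in the world. Camera axes: x right, y down, z forward; pixel columns grow to the right and rows downward; lengths in m; the calibration is good to about 2 mm. A picture is of the moment at which its call begins. There is no depth.
- r.finish_job(): hands the job in, once; it reports no verdict.
The state is a dict: "time_s": time; "joints": joint angles; "joint_velocities": joint speeds; "effort": joint torques, N m; "tcp_pos": TCP position; "ee_rot": TCP orientation; "wrist_force": force on the tool from outside, world axes, zero at the start; "moment": the same for the moment, N m; "gripper_width": opening from 0.0 (shut) to 1.0 (fully open).
Only numpy, scipy, OpenCV 4.12 (cv2) and the standard library are available. Lean on these libraries where they do the work, as an engineer would, in place of code of your own. Each camera call takes 0.05 s, during which the arm holds its last target.

## Working session

There is one attempt and no reset: what is moved stays moved. The work goes in short steps, Python scripts to look and compute and a tool call to move; the robot and the scene stay as the last step left them, time stands still between calls to the robot, and variables do not carry over. Pictures are saved under pics/ and viewed, and the job is handed in when it is done.

Besides the shell and the picture viewer there is one more tool, called after "Call:" by a JSON object that holds its "method" and its "body", one argument or row to a line. servo_tool: Moves the arm, as the interface text tells. Its arguments: {"type":"object","properties":{"deltas":{"type":"array"},"gripper":{"type":"number"}},"required":["deltas"]}

```bash
mkdir -p pics; python3 - <<'E'
from station import sense, optics, r
import cv2,pickle
d={}
for n in("scene","top","wrist"):
    c=optics.capture(n); d[n]=c
    cv2.imwrite(f"pics/{n}0.png",c["frame"][:,:,::-1])
    print(n,c["camera_matrix"].tolist(),c["eye"],c["rotation"].tolist())
pickle.dump(d,open("c0.pkl","wb"))
s=sense();print(s,r.grasp_offset)
E
```

```text
scene [[367.18807934557077, 0.0, 257.7418739302454], [0.0, 367.18807934557077, 190.33255431659543], [0.0, 0.0, 1.0]] [0.17213087 0.40738726 0.8333111 ] [[-0.8052986391376806, -0.4438922902740315, 0.3930060259566952], [-0.592857482333747, 0.6071294877724597, -0.529068795827198], [-0.0037559877383194504, -0.6590549443805316, -0.7520854159227421]]
top [[411.99516199539505, 0.0, 257.4457731078522], [0.0, 411.99516199539505, 187.6165960055246], [0.0, 0.0, 1.0]] [ 0.33612958 -0.07723977  1.24682247] [[-0.013516617743589709, -0.983125730412703, 0.18243108080933715], [-0.9997611301094671, 0.010153945076270564, -0.019354072481761398], [0.0171750914703494, -0.1826491051165521, -0.9830281382712848]]
wrist [[288.954535803852, 0.0, 255.51664044410984], [0.0, 288.954535803852, 189.25461108419475], [0.0, 0.0, 1.0]] [ 0.17366782 -0.60457152  0.38476872] [[-0.3858371776176357, 0.8891077194714031, 0.24620547423730782], [0.9225656329944718, 0.37140223505994036, 0.10456114292599289], [0.0015248559165242897, 0.26748428546148534, -0.9635610161508156]]
{'time_s': 0.15, 'joints': array([-5.24505698e+01,  2.20800677e+01,  3.98246831e-01, -2.03693026e-02,
       -6.84114244e+01, -1.48168461e+01]), 'joint_velocities': array([-0.0314039 , -0.13534126,  0.29627566,  0.01962765, -0.00390307,
       -0.01426656]), 'effort': array([ 3.44274395e-04, -3.91053307e+01,  1.87589121e+01,  4.22224313e+00,
        1.24151073e-02, -1.34414759e-04]), 'tcp_pos': array([ 0.24136048, -0.57602511,  0.22172073]), 'ee_rot': array([[-9.22369084e-01, -3.86309126e-01, -7.29732927e-04],
       [-3.86309803e-01,  9.22367883e-01,  1.49172419e-03],
       [ 9.68155471e-05,  1.65782326e-03, -9.99998621e-01]]), 'wrist_force': array([0.34140146, 0.08067844, 0.24369735]), 'moment': array([0.02382713, 0.01297737, 0.03207912]), 'gripper_width': 1.0021418484651725} 0.0187
```

View pics/scene0.png

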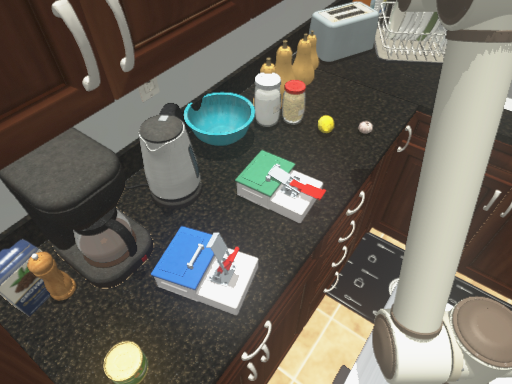

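View pics/top0.png

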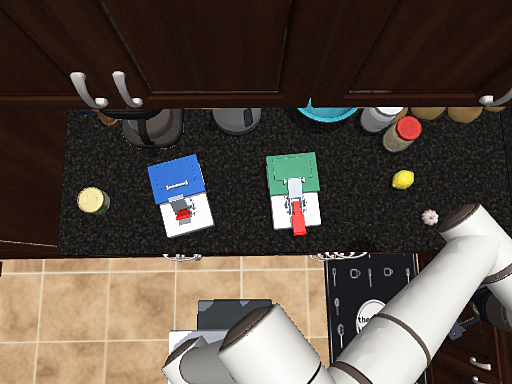

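View pics/wrist0.png

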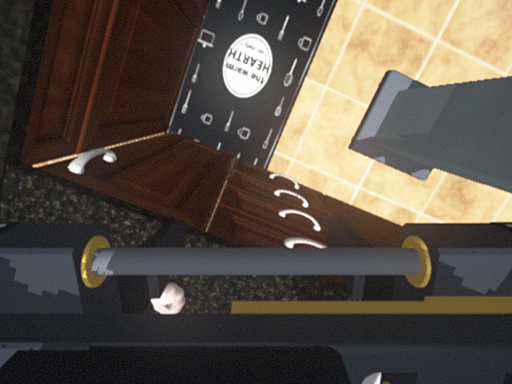

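The scene and top pictures both show the open tub on the left: scene about (205,268), top about (182,195). The shut green tub is to its right at top (293,190). I'll enlarge both crops.

```bash
python3 - <<'E'
import cv2
a=cv2.imread("pics/scene0.png")[215:320,140:270]; cv2.imwrite("pics/s1.png",cv2.resize(a,None,fx=6,fy=5.7,interpolation=cv2.INTER_CUBIC)[:598])
cv2.imwrite("pics/s1.png",cv2.resize(a,None,fx=5,fy=5,interpolation=cv2.INTER_CUBIC))
a=cv2.imread("pics/top0.png")[145:245,135:235]; cv2.imwrite("pics/t1.png",cv2.resize(a,None,fx=6,fy=6,interpolation=cv2.INTER_CUBIC))
E
```

```text
(no output)
```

View pics/s1.png

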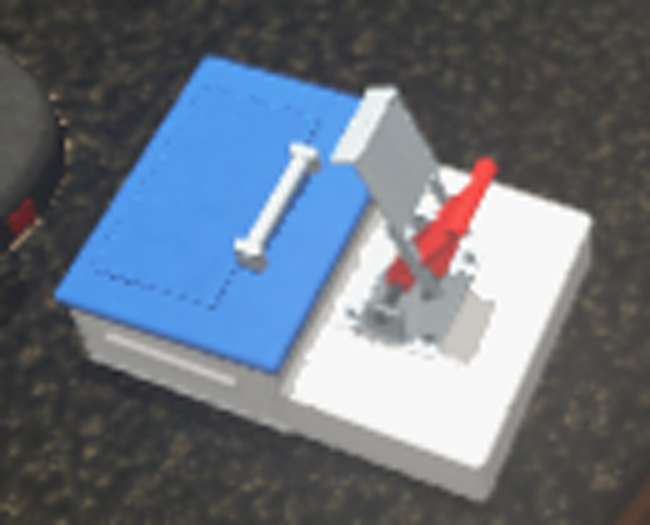

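View pics/t1.png

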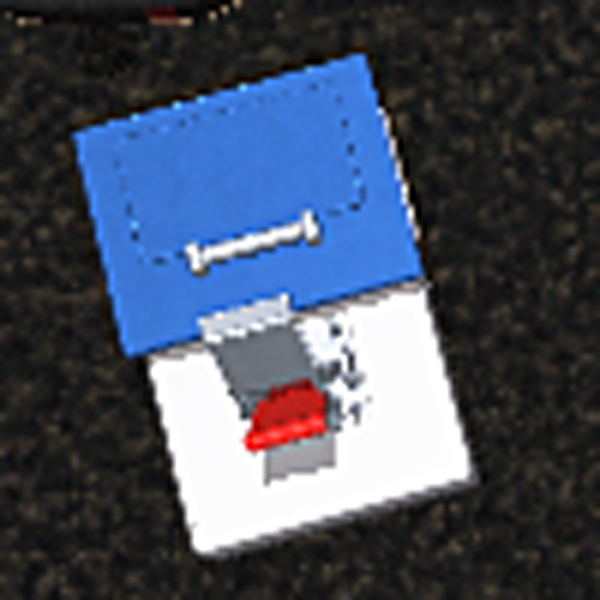

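```bash
cat > fit.py <<'E'
import numpy as np,pickle
from scipy.optimize import least_squares
d=pickle.load(open("c0.pkl","rb"))
def proj(n,P):
    c=d[n];q=(np.asarray(P)-c["eye"])@c["rotation"];K=c["camera_matrix"]
    return np.array([K[0,0]*q[0]/q[2]+K[0,2],K[1,1]*q[1]/q[2]+K[1,2]])
T=lambda U,V:np.array([(U+.5)/6-.5+135,(V+.5)/6-.5+145])
S=lambda U,V:np.array([(U+.5)/5-.5+140,(V+.5)/5-.5+215])
def world(p,L):
    x,y,w=p[:3];c,s=np.cos(w),np.sin(w)
    return np.array([x+c*L[0]-s*L[1],y+s*L[0]+c*L[1],L[2]])
def lid(x,z,y):
    t=.07;dx,dz=x-.145,z-.062
    return [.145+dx*np.cos(t)+dz*np.sin(t),y,.062-dx*np.sin(t)+dz*np.cos(t)]
def hookpt(p,l,off,y):  # off>0 towards outer face (-x)
    a,h=p[3],p[4]
    px,pz=-.028*np.cos(a),.066+.028*np.sin(a)
    return [px+l*np.cos(h)-off*np.sin(h),y,pz+l*np.sin(h)+off*np.cos(h)]
def levpt(p,l,off,y):
    a=p[3]
    return [-l*np.cos(a)+off*np.sin(a),y,.066+l*np.sin(a)+off*np.cos(a)]
def obs(p):
    hw=p[5];kx=p[6]
    return [("top",[-.067,.07,.045],T(198,550)),("top",[-.067,-.07,.045],T(474,477)),
    ("top",lid(.033,.069,hw),T(128,356)),("top",lid(.033,.069,-hw),T(423,280)),
    ("top",lid(.145,.069,hw),T(75,131)),("top",lid(.145,.069,-hw),T(366,54)),
    ("top",[kx,.028,.085],T(196,257)),("top",[kx,-.028,.085],T(313,228)),
    ("scene",lid(.145,.069,-hw),S(208,57)),("scene",lid(.145,.069,hw),S(57,297)),("scene",lid(.033,.069,hw),S(275,371)),
    ("scene",[-.067,-.07,.045],S(590,217)),("scene",[-.067,.07,.045],S(484,468)),
    ("scene",[kx,.028,.085],S(247,250)),("scene",[kx,-.028,.085],S(304,155)),
    ("top",hookpt(p,.101,-.007,.02),T(200,320)),("top",hookpt(p,.101,-.007,-.02),T(290,294)),
    ("scene",hookpt(p,.101,-.007,-.02),S(370,88)),("scene",hookpt(p,.101,.007,-.02),S(398,90)),("scene",hookpt(p,.101,-.007,.02),S(333,158)),
    ("top",levpt(p,.091,.002,.018),T(250,443)),("top",levpt(p,.091,.002,-.018),T(325,425)),
    ("scene",levpt(p,.091,.003,-.016),S(487,165))]
def res(p): return np.concatenate([proj(n,world(p,L))-u for n,L,u in obs(p)])
best=least_squares(res,[.35,.2,.2,1.,1.3,.07,.06],loss="soft_l1",x_scale=[.1,.1,.1,.1,.1,.01,.01])
if __name__=="__main__":
    p=best.x;print(np.round(p,4),np.degrees(p[2:5]));print(np.round(res(p).reshape(-1,2),1).tolist())
    for n,L in (("origin",[0,0,0]),("hookpivot",hookpt(p,0,0,0)),("claw",hookpt(p,.093,0,0)),("outer top",hookpt(p,.095,.007,0)),("pad",levpt(p,.072,.0025,0)),("tip",levpt(p,.093,0,0)),("keeper",[p[6],0,.085])):
        print(n,np.round(L,4),np.round(world(p,L),4))
E
python3 fit.py
```

```text
[0.4978 0.1129 0.2701 1.1254 1.3583 0.0727 0.067 ] [15.47816834 64.48154487 77.82199978]
[[-0.5, 1.5], [0.3, 0.2], [-0.6, -0.7], [-0.4, -1.9], [-0.2, 0.8], [-0.4, 0.4], [-0.0, 0.0], [-0.5, -0.4], [0.3, -0.2], [0.0, -0.2], [-0.9, -0.7], [1.3, -0.7], [0.2, 0.3], [0.4, 0.3], [-0.0, -0.0], [-0.8, -0.1], [-0.8, 0.0], [0.6, -2.9], [0.7, -2.3], [-0.3, -2.1], [-0.6, 0.6], [0.0, -0.1], [-0.1, 0.5]]
origin [0 0 0] [0.4978 0.1129 0.    ]
hookpivot [-0.0121  0.      0.0913] [0.4862 0.1097 0.0913]
claw [0.0076 0.     0.1822] [0.5051 0.1149 0.1822]
outer top [0.0011 0.     0.1856] [0.4989 0.1132 0.1856]
pad [-0.0288  0.      0.1321] [0.4701 0.1052 0.1321]
tip [-0.0401  0.      0.1499] [0.4592 0.1022 0.1499]
keeper [0.067 0.    0.085] [0.5623 0.1308 0.085 ]
```

The fit gives the tub at about (0.498, 0.113) with yaw 15.5°. The lever is at about 1.1 rad and the hook at about 77°, and the sizes match the ones given. Next I align the tool to the tub, shut the fingers and travel over.

Call:
{"method": "servo_tool", "body": {
  "deltas": [
    {"slide": [0,0,-1],"spin": 0.9},
    {"slide": [-0.6,1,-0.4],"spin": 0},
    {"slide": [-0.65,1,0],"spin": 0},
    {"slide": [-0.65,1,0],"spin": 0},
    {"slide": [-0.65,1,0],"spin": 0},
    {"slide": [-0.65,1,0],"spin": 0},
    {"slide": [-0.65,1,0],"spin": 0},
    {"slide": [-0.65,1,0],"spin": 0},
    {"slide": [-0.65,1,0],"spin": 0},
    {"slide": [-0.65,1,0],"spin": 0}
  ],
  "gripper": 255
}}

```text
time_s: 1.15
tcp_pos: [0.3228, -0.313, 0.2539]
ee_rot: [[-0.967, -0.255, -0.006], [-0.255, 0.967, 0.009], [0.003, 0.01, -1.0]]
wrist_force: [0.2, 0.5, -0.0]
gripper_width: 0.174
```

```bash
cat > st.py <<'E'
from station import sense
from fit import best
import numpy as np,sys
s=sense();p=best.x
q=s["tcp_pos"]-[p[0],p[1],0];c,sn=np.cos(p[2]),np.sin(p[2])
R=s["ee_rot"];t=s["tcp_pos"]
print("t",round(s["time_s"],2),"tub mm",np.round(1e3*np.array([c*q[0]+sn*q[1],-sn*q[0]+c*q[1],q[2]]),1),"F",np.round(s["wrist_force"],1),"yawerr",np.degrees(np.arctan2(-R[1,0],-R[0,0])-p[2]),"tilt",np.round(R[:,2],3),"j",np.round(s["joints"],0),"w",s["gripper_width"])
E
python3 st.py
```

```text
t 1.15 tub mm [-282.4 -363.8  253.9] F [ 0.2  0.5 -0. ] yawerr -0.7012752541597351 tilt [-0.006  0.009 -1.   ] j [-24.   4. -19.  -0. -68. -52.] w 0.1736746149580629
```

Call:
{"method": "servo_tool", "body": {
  "deltas": [
    {"slide": [-0.65,1,0],"spin": -0.08},
    {"slide": [-0.65,1,0],"spin": 0},
    {"slide": [-0.65,1,0],"spin": 0},
    {"slide": [-0.65,1,0],"spin": 0},
    {"slide": [-0.65,1,0],"spin": 0},
    {"slide": [-0.65,1,0],"spin": 0},
    {"slide": [-0.65,1,0],"spin": 0},
    {"slide": [-0.65,1,0],"spin": 0},
    {"slide": [-0.65,1,0],"spin": 0},
    {"slide": [-0.65,1,0],"spin": 0}
  ]
}}

```text
time_s: 2.15
tcp_pos: [0.4128, -0.0161, 0.2555]
ee_rot: [[-0.964, -0.266, -0.006], [-0.266, 0.964, 0.011], [0.003, 0.012, -1.0]]
wrist_force: [0.2, 0.1, -0.1]
gripper_width: 0.002
```

```bash
python3 st.py
```

```text
t 2.15 tub mm [-116.4 -101.6  255.5] F [ 0.2  0.1 -0.1] yawerr -0.05595489008752729 tilt [-0.006  0.011 -1.   ] j [ 20.  -1. -23.  -1. -68. -94.] w 0.0017344902431293099
```

Call:
{"method": "servo_tool", "body": {
  "deltas": [
    {"slide": [-0.6,1,0],"spin": 0},
    {"slide": [-0.6,1,0],"spin": 0},
    {"slide": [-0.6,0.8,0],"spin": 0},
    {"slide": [-0.5,0.4,0],"spin": 0},
    {"slide": [-0.3,0.2,0],"spin": 0},
    {"slide": [0,0,0],"spin": 0},
    {"slide": [0,0,0],"spin": 0}
  ]
}}

```text
time_s: 2.85
tcp_pos: [0.4535, 0.0893, 0.2551]
ee_rot: [[-0.963, -0.27, -0.008], [-0.27, 0.963, 0.01], [0.005, 0.012, -1.0]]
wrist_force: [-0.1, 0.3, -0.5]
gripper_width: 0.006
```

```bash
python3 st.py
```

```text
t 2.85 tub mm [-49.  -10.9 255.1] F [-0.1  0.3 -0.5] yawerr 0.1815144092781136 tilt [-0.008  0.01  -1.   ] j [  31.    5.  -18.   -1.  -68. -105.] w 0.005544567196774581
```

Call:
{"method": "servo_tool", "body": {
  "deltas": [
    {"slide": [0,0.45,0.6],"spin": 0},
    {"slide": [0,0.1,0.9],"spin": 0},
    {"slide": [0,0,0.9],"spin": 0},
    {"slide": [0,0,0.7],"spin": 0},
    {"slide": [0,0,0.3],"spin": 0},
    {"slide": [0,0,0],"spin": 0}
  ]
}}

```text
time_s: 3.45
tcp_pos: [0.4483, 0.0983, 0.1692]
ee_rot: [[-0.965, -0.262, -0.006], [-0.262, 0.965, 0.011], [0.003, 0.012, -1.0]]
wrist_force: [-0.0, 0.2, 0.2]
gripper_width: 0.005
```

```bash
python3 st.py;python3 - <<'E'
from station import optics
import cv2
a=optics.capture("scene")["frame"][205:310,150:280,::-1]; cv2.imwrite("pics/s2.png",cv2.resize(a,None,fx=5,fy=5,interpolation=cv2.INTER_CUBIC))
E
```

```text
t 3.45 tub mm [-51.6  -0.8 169.2] F [-0.   0.2  0.2] yawerr -0.26360383080589433 tilt [-0.006  0.011 -1.   ] j [  32.    9.  -26.   -1.  -55. -107.] w 0.004536802310513554
```

View pics/s2.png

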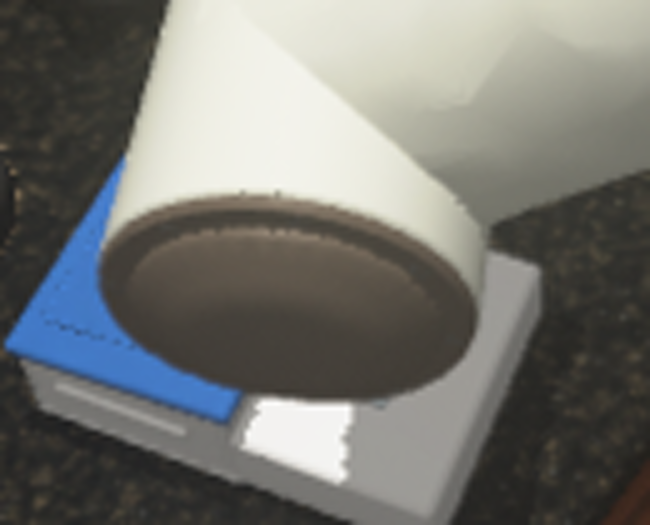

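The arm hides the latch in the scene view, so I rely on the pose, the force readings and the wrist camera. I push forward now.

Call:
{"method": "servo_tool", "body": {
  "deltas": [
    {"slide": [-0.4,0,0.25],"spin": 0},
    {"slide": [-0.6,0,0],"spin": 0},
    {"slide": [-0.6,0,0],"spin": 0},
    {"slide": [-0.6,0,0],"spin": 0},
    {"slide": [-0.5,0,0],"spin": 0}
  ]
}}

```text
time_s: 4.0
tcp_pos: [0.52, 0.1175, 0.1673]
ee_rot: [[-0.965, -0.263, 0.004], [-0.263, 0.965, 0.016], [-0.008, 0.014, -1.0]]
wrist_force: [-0.5, -0.4, -0.2]
gripper_width: 0.008
```

```bash
python3 st.py;python3 - <<'E'
from station import optics
import cv2
for n in ("wrist",): cv2.imwrite(f"pics/{n}3.png",optics.capture(n)["frame"][:,:,::-1])
E
```

```text
t 4.0 tub mm [ 22.6  -1.5 167.3] F [-0.5 -0.4 -0.2] yawerr -0.24457937092020804 tilt [ 0.004  0.016 -1.   ] j [  30.   16.  -17.   -1.  -56. -104.] w 0.007883196345933454
```

View pics/wrist3.png

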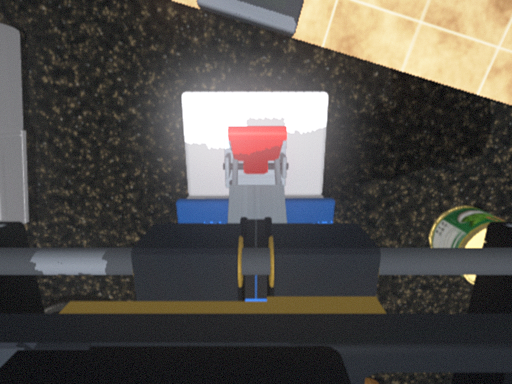

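The wrist view shows the red lever raised at (257,150) and the hook (257,205) leaning forward under the fingers, well centred. I push on.

Call:
{"method": "servo_tool", "body": {
  "deltas": [
    {"slide": [-0.5,0,0.2],"spin": 0},
    {"slide": [-0.5,0,0.1],"spin": 0},
    {"slide": [-0.4,0,0.1],"spin": 0},
    {"slide": [0,0,0],"spin": 0},
    {"slide": [0,0,0],"spin": 0}
  ]
}}

```text
time_s: 4.55
tcp_pos: [0.5597, 0.1283, 0.1581]
ee_rot: [[-0.965, -0.262, 0.009], [-0.262, 0.965, 0.017], [-0.013, 0.014, -1.0]]
wrist_force: [-0.6, -0.7, 0.6]
gripper_width: 0.006
```

```bash
python3 st.py;python3 - <<'E'
from station import optics
import cv2
for n in ("wrist",): cv2.imwrite(f"pics/{n}4.png",optics.capture(n)["frame"][:,:,::-1])
E
```

```text
t 4.55 tub mm [ 63.8  -1.7 158.1] F [-0.6 -0.7  0.6] yawerr -0.27444297950165003 tilt [ 0.009  0.017 -1.   ] j [  29.   20.  -12.   -1.  -57. -103.] w 0.005758778222205096
```

View pics/wrist4.png

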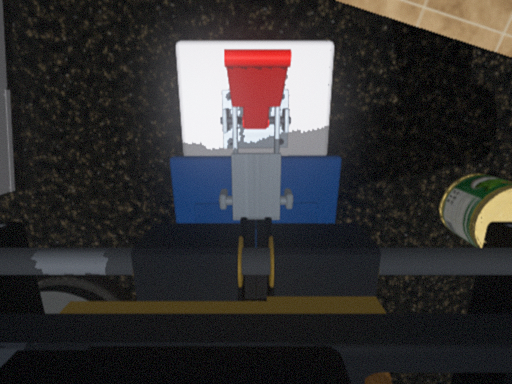

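The hook has fallen onto the keeper. The bar's ends show either side of it at (225,200) and (290,200), with the claw end beyond. Next I back off above the hook and come down just in front of the lever's upper face.

Call:
{"method": "servo_tool", "body": {
  "deltas": [
    {"slide": [0,0,-0.5],"spin": 0.03},
    {"slide": [0.8,0.07,0],"spin": 0},
    {"slide": [0.9,0,0],"spin": 0},
    {"slide": [0.7,0,0],"spin": 0},
    {"slide": [0.2,0,0],"spin": 0},
    {"slide": [0,0,0],"spin": 0}
  ]
}}

```text
time_s: 5.2
tcp_pos: [0.4944, 0.1125, 0.1761]
ee_rot: [[-0.966, -0.259, 0.015], [-0.259, 0.966, 0.019], [-0.019, 0.015, -1.0]]
wrist_force: [-0.8, -0.8, 0.1]
gripper_width: 0.004
```

```bash
python3 st.py;python3 - <<'E'
from station import optics
import cv2
for n in ("wrist",): cv2.imwrite(f"pics/{n}5.png",optics.capture(n)["frame"][:,:,::-1])
E
```

```text
t 5.2 tub mm [ -3.4   0.6 176.1] F [-0.8 -0.8  0.1] yawerr -0.48626496997043084 tilt [ 0.015  0.019 -1.   ] j [  31.   12.  -20.   -1.  -56. -106.] w 0.004262553504488955
```

View pics/wrist5.png

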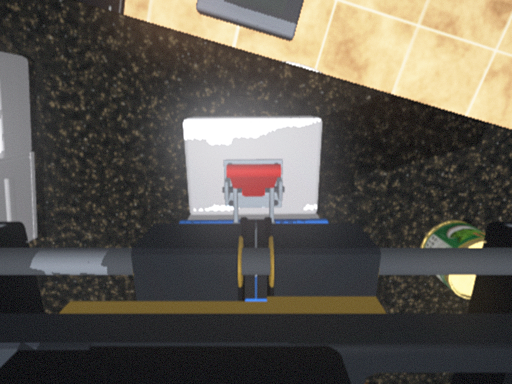

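Call:
{"method": "servo_tool", "body": {
  "deltas": [
    {"slide": [0,0,0.8],"spin": 0},
    {"slide": [0,0,0.7],"spin": 0},
    {"slide": [0.1,0,0.1],"spin": 0},
    {"slide": [0.4,0,0],"spin": 0},
    {"slide": [0.3,0,0],"spin": 0},
    {"slide": [0,0,0],"spin": 0}
  ]
}}

```text
time_s: 5.85
tcp_pos: [0.4798, 0.1097, 0.1378]
ee_rot: [[-0.966, -0.259, 0.022], [-0.259, 0.966, 0.022], [-0.027, 0.015, -1.0]]
wrist_force: [0.2, -0.3, 0.5]
gripper_width: 0.001
```

```bash
python3 st.py
```

```text
t 5.85 tub mm [-18.2   1.8 137.8] F [ 0.2 -0.3  0.5] yawerr -0.46762965529880995 tilt [ 0.022  0.022 -1.   ] j [  32.   13.  -26.   -1.  -49. -106.] w 0.0011556169313189245
```

Call:
{"method": "servo_tool", "body": {
  "deltas": [
    {"slide": [0.4,-0.05,0.1],"spin": 0},
    {"slide": [0.4,0,0.25],"spin": 0},
    {"slide": [0.3,0,0.3],"spin": 0},
    {"slide": [0.25,0,0.3],"spin": 0}
  ]
}}

```text
time_s: 6.25
tcp_pos: [0.4487, 0.1008, 0.1148]
ee_rot: [[-0.965, -0.26, 0.031], [-0.26, 0.965, 0.026], [-0.037, 0.017, -0.999]]
wrist_force: [0.7, -0.1, 1.6]
gripper_width: 0.003
```

```bash
python3 st.py;python3 - <<'E'
from station import optics
import cv2
for n in ("wrist",): cv2.imwrite(f"pics/{n}6.png",optics.capture(n)["frame"][:,:,::-1])
E
```

```text
t 6.25 tub mm [-50.5   1.5 114.8] F [ 0.7 -0.1  1.6] yawerr -0.41298351574245756 tilt [ 0.031  0.026 -0.999] j [  33.   12.  -32.   -0.  -44. -107.] w 0.003240776331343494
```

View pics/wrist6.png

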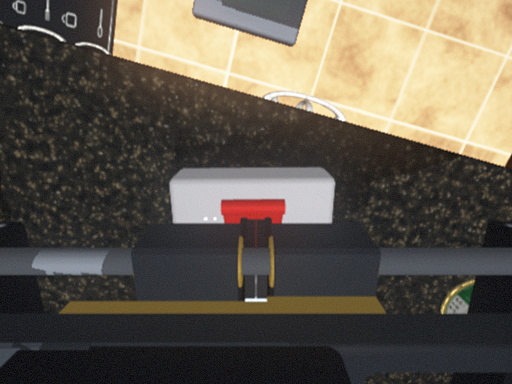

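The lever's bead at (253,208) is moving down with the fingers, with a contact force of about 2 N. I carry on along the arc.

Call:
{"method": "servo_tool", "body": {
  "deltas": [
    {"slide": [0.2,-0.05,0.4],"spin": 0},
    {"slide": [0.18,0,0.45],"spin": 0},
    {"slide": [0.12,0,0.45],"spin": 0},
    {"slide": [0.05,0,0.35],"spin": 0}
  ]
}}

```text
time_s: 6.7
tcp_pos: [0.4347, 0.0964, 0.0712]
ee_rot: [[-0.965, -0.262, 0.03], [-0.261, 0.965, 0.024], [-0.035, 0.016, -0.999]]
wrist_force: [-14.9, -0.8, 57.1]
gripper_width: 0.005
```

```bash
python3 st.py
```

```text
t 6.7 tub mm [-65.2   1.   71.2] F [-14.9  -0.8  57.1] yawerr -0.333079933448005 tilt [ 0.03   0.024 -0.999] j [  33.   15.  -37.   -0.  -36. -108.] w 0.0054096070953614335
```

That reads 57 N at z 71 mm, so the lever looks to be on its end stop. I ease off before checking.

Call:
{"method": "servo_tool", "body": {
  "deltas": [
    {"slide": [0,0,-0.1],"spin": 0},
    {"slide": [0,0,-0.4],"spin": 0},
    {"slide": [0,0,-0.8],"spin": 0},
    {"slide": [0,0,-1],"spin": 0},
    {"slide": [-0.4,0,-1],"spin": 0},
    {"slide": [-0.8,0,-1],"spin": 0},
    {"slide": [-0.6,0,-0.5],"spin": 0},
    {"slide": [0,0,0],"spin": 0}
  ]
}}

```text
time_s: 7.5
tcp_pos: [0.4731, 0.1044, 0.1969]
ee_rot: [[-0.965, -0.262, 0.023], [-0.262, 0.965, 0.021], [-0.028, 0.014, -1.0]]
wrist_force: [-0.5, 0.4, 0.0]
gripper_width: 0.003
```

```bash
python3 st.py;python3 - <<'E'
from station import optics
import cv2
for n in ("wrist","top"): cv2.imwrite(f"pics/{n}7.png",optics.capture(n)["frame"][:,:,::-1])
E
```

```text
t 7.5 tub mm [-26.1  -1.5 196.9] F [-0.5  0.4  0. ] yawerr -0.30302952765062074 tilt [ 0.023  0.021 -1.   ] j [  31.    9.  -22.   -0.  -58. -106.] w 0.002615025875775911
```

View pics/wrist7.png

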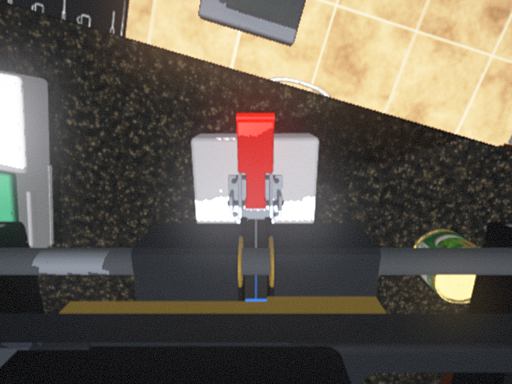

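View pics/top7.png

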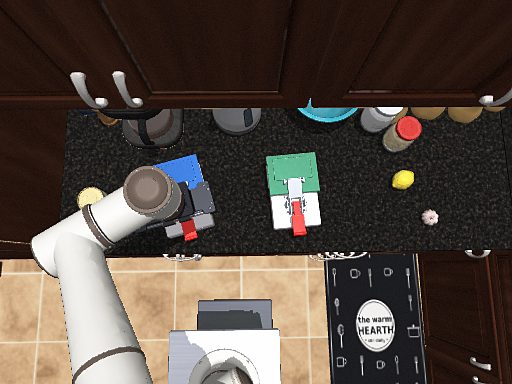

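The lever lies flat, overhanging the shoulder at (255,160) in the wrist view, and it stays put. I move the arm aside, up high, to see the hook and keeper.

Call:
{"method": "servo_tool", "body": {
  "deltas": [
    {"slide": [0,0,-1],"spin": 0},
    {"slide": [0.3,-0.5,-1],"spin": 0},
    {"slide": [0.5,-1,-0.5],"spin": 0},
    {"slide": [0.5,-1,0],"spin": 0},
    {"slide": [0.4,-1,0],"spin": 0},
    {"slide": [0.4,-1,0],"spin": 0},
    {"slide": [0.3,-1,0],"spin": 0},
    {"slide": [0.3,-1,0],"spin": 0},
    {"slide": [0,-1,0],"spin": 0},
    {"slide": [0,0,0],"spin": 0}
  ]
}}

```text
time_s: 8.6
tcp_pos: [0.4348, -0.1049, 0.2406]
ee_rot: [[-0.965, -0.263, -0.017], [-0.263, 0.965, 0.013], [0.013, 0.017, -1.0]]
wrist_force: [-0.0, 0.1, -1.0]
gripper_width: 0.008
```

```bash
python3 st.py;python3 - <<'E'
from station import optics
import cv2
o=optics.capture("scene")["frame"][:,:,::-1]; cv2.imwrite("pics/scene8.png",o)
a=o[215:320,140:270]; cv2.imwrite("pics/s8.png",cv2.resize(a,None,fx=5,fy=5,interpolation=cv2.INTER_CUBIC))
a=optics.capture("top")["frame"][145:245,135:235,::-1]; cv2.imwrite("pics/t8.png",cv2.resize(a,None,fx=6,fy=6,interpolation=cv2.INTER_CUBIC))
E
```

```text
t 8.6 tub mm [-118.8 -193.1  240.6] F [-0.   0.1 -1. ] yawerr -0.20684897665087582 tilt [-0.017  0.013 -1.   ] j [  7.   4. -20.  -1. -66. -81.] w 0.008140589542960845
```

View pics/s8.png

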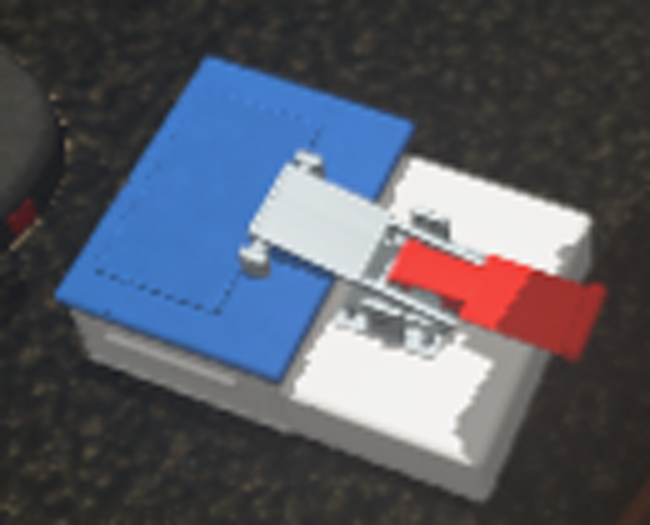

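View pics/t8.png

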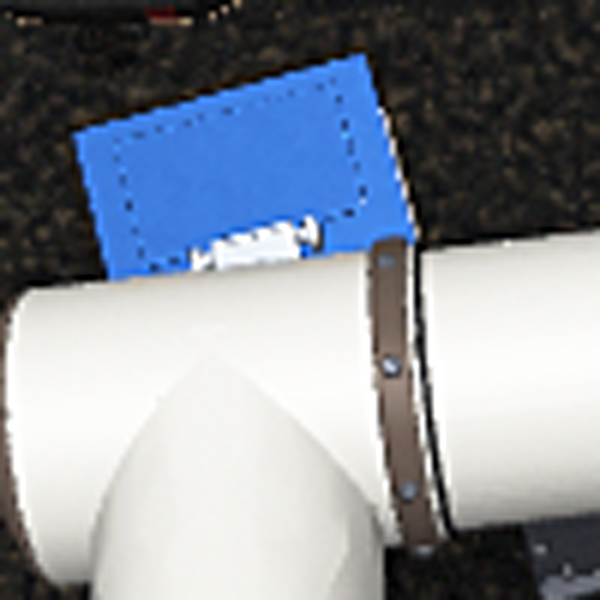

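The hook lies over the keeper, whose ends show at (308,158) and (255,258). The lever is flat, and the lid's front corner has dropped from (275,371) to (279,382). I'll check those numbers against the model for tight and flat.

```bash
python3 - <<'E'
from fit import *
p=best.x.copy()
def back(n,L):
    u=proj(n,world(p,L));return np.round((u-[140,215]+.5)*5-.5,0)
print("lid corner tight",back("scene",[.033,p[5],.069]),"up",back("scene",lid(.033,.069,p[5])))
print("keeper+y tight",back("scene",[p[6],.028,.079]),"up",back("scene",[p[6],.028,.085]))
for a in(0,.05,.1,.2):
    p[3]=a;print(a,[back("scene",levpt(p,.093,.0065,y)) for y in(.018,-.018)],back("scene",levpt(p,.093,-.0025,.018)))
E
```

```text
lid corner tight [274. 376.] up [271. 368.]
keeper+y tight [251. 258.] up [249. 252.]
0 [array([581., 359.]), array([609., 292.])] [581. 369.]
0.05 [array([580., 354.]), array([608., 286.])] [581. 364.]
0.1 [array([579., 349.]), array([607., 281.])] [581. 359.]
0.2 [array([574., 338.]), array([603., 270.])] [578. 348.]
```

The measurements match lid tight (keeper end at row 258 against 258 predicted) and lever flat at about 0 rad, with the robot clear of everything. I hand it in.

```bash
python3 - <<'E'
from station import r
print(r.finish_job())
E
```

```text
the job is handed in; nothing more can be done
None
```

The blue-lidded tub is latched: I tipped its hook forward and it fell over the keeper bar. I then pressed the red lever down along its arc until it was flat, moved the arm clear and handed in at about 9 s.

**Last checks:** The final scene picture shows the hook over the keeper. The keeper end sits where the tight lid predicts, at row 258. The lid corner dropped about 11 enlarged pixels, where about 8 were expected. The lever tip fits an angle of about 0, and it was still flat about 2 s after release.

**What was off or limited:**
- **Force at the end stop:** The force briefly read about 57 N upward at the fingertips when the lever reached its stop. The wrist limit is 120 N; I eased off at once, and no other reading was above about 2 N.
- **Contact height:** I met the stop at z 71 mm where about 68.5 mm was expected. That is roughly calibration error plus a slight tool tilt.
- **Top view:** The arm partly covered the latch in the final top picture, so the last check rests mainly on the scene camera.

The arm passed above the green-lidded tub with clearance and did not touch it.

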